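# Stand the flat battery packs in the charging dock

### The arm

A 6-joint arm with a two-finger parallel gripper is mounted at the origin on the work surface. World frame = base frame: x ahead of the robot, y to its left, z up, the work surface at z = 0. Lengths are in mm, angles in rad, forces in N, time in s.
With the tool pointing down it reaches from about 300 to 750 mm from the base axis. Payload 8.5 kg.
Tool frame: the origin (TCP) lies at the very end of the fingers, on their centre line; the grasp point (between the pads) lies 19 mm behind it; z points along the fingers, y is the direction in which the jaws open and shut (so a half turn about z gives the same grasp; the last joint's range is limited). The gripper opens to 85 mm and grips with 20 to 120 N. Pads are 22 mm wide; open, the fingers measure 114 mm over their backs; the gripper's body (76 mm by 85 mm) begins 54 mm behind the grasp point. The pads swing forward as they close: fully open they stand 13 mm farther back than shut.
Start: joints at [-1.564, 0.381, 1.297, -0, 1.464, -0.215], TCP at [120.988, -536.509, 231.322] pointing down, gripper open.
Joint ranges: [-3.11, 3.11], [-0.89, 2.33], [0.22, 2.48], [-1.42, 4.56], [0.17, 2.85], [-2.88, 2.88]. Speed limits (rad/s): [2.39, 2.39, 3.14, 3.14, 3.14, 3.14].

### API

Orientations are given as a unit quaternion [w, x, y, z].
In Python, from plant import manip, status, viewer, job gives the robot as it stands. The module is installed in compiled form; this text tells all that it offers. Calls block until the motion is done:
- manip.move_to(position, orientation): joint-space move of the TCP to a pose.
- manip.servo_line(position, orientation=None, v=150): straight line of the TCP; orientation=None keeps the orientation; v is the mean speed in mm/s.
- manip.movej(angles): joint-space move.
- manip.command_gripper(opening, effort=None): finger opening in mm; effort is the grip in N (None keeps the last); returns when the fingers have stopped.
- manip.hold(seconds).
- manip.inverse_kinematics(position, orientation): joint angles nearest the present ones, or None.
- status.sense(): the state.
- viewer.snapshot(name): name is "side" or "top"; returns the picture (480x640x3 uint8, red, green, blue); there is no depth.
- viewer.camera_params(name): a dict with "fx", "fy", "cx", "cy" (pixels), "R" (3x3) and "t" (3): a world point X has camera coordinates R X + t. Camera axes: x right, y down, z forward; pixel columns grow to the right and rows downward; lengths in mm; the calibration is good to about 2 mm. A picture is of the moment at which its call begins. camera_params takes no time and is no camera call.
A pose or a line that the arm cannot do raises manip.IKError and nothing moves.
- job.sign_off(): hands the job in, once; it reports no verdict.
The state is a dict: "clock": time; "qpos": joint angles; "qd": joint speeds; "joint_torque": joint torques, N m; "tool_pos": TCP position; "tcp_rot": TCP orientation; "contact_force": force on the tool from outside, world axes, zero at the start; "moment": the same for the moment, N m; "grip_width": finger opening in mm.
Only numpy, scipy, OpenCV 4.12 (cv2) and the standard library are available. Lean on these libraries where they do the work, as an engineer would, in place of code of your own. Each camera call takes 0.05 s, during which the arm holds its last target.

### The job

Put the two flat battery packs that lie on the sloped holders on charge: stand each one upright in the empty dock bay made for its width, contacts down and pull tab up, fully home on the bay's floor, lowered in rather than dropped. Leave the pack that is already charging in its bay undisturbed, and do not shift or knock over the other things on the desk.

Things in the scene. Friction and masses are not known exactly. Their poses are not given: they have to be found in the camera images.
- pack_wide_center (a point): centre of the loose grey battery pack 50 mm wide, a slab 50 (x) by 14 (y) by 85 mm (z), about 90 g, front and back alike. +z points from the contact end to the pull-tab end (tab 18 x 5 mm, standing 6 mm beyond). At the start it rests on the ramp of holder_wide, contact end against the low lip, leaning 50 degrees from upright; its +y face looks up and away from the ramp
- pack_wide_foot (a point): centre of the contact-end face (small brass contacts) of the 50 mm pack, 42.5 mm below its centre along its own z, same axes. The pack may go into its bay either way round, contacts down
- pack_narrow_center (a point): centre of the loose grey battery pack 34 mm wide, a slab 34 (x) by 14 (y) by 85 mm (z), about 90 g, front and back alike. +z points from the contact end to the pull-tab end (tab 18 x 5 mm, standing 6 mm beyond). At the start it rests on the ramp of holder_narrow, contact end against the low lip, leaning 50 degrees from upright; its +y face looks up and away from the ramp
- pack_narrow_foot (a point): centre of the contact-end face (small brass contacts) of the 34 mm pack, 42.5 mm below its centre along its own z, same axes. The pack may go into its bay either way round, contacts down
- pack_mid_center (a point): centre of the third pack, 42 x 14 x 85 mm with the same axes and tab, already standing upright in its own bay; loose, its top is about 99 mm above the desk (tab 105 mm); it must stay as it is
- bay_wide_floor (a point): centre of the slot floor, 14 mm over the desk, of the bay for the 50 mm pack: fixed white cradle 80 (x) by 29 mm (y), its top and slot mouth 25 mm above this point. Slot 54 mm along x, 17 mm along y, 25 mm deep, 2 mm chamfer; z is up. Empty at the start. The three bays stand 38 mm apart along their y, in an order that varies
- bay_narrow_floor (a point): centre of the slot floor, 14 mm over the desk, of the bay for the 34 mm pack: fixed white cradle 80 (x) by 29 mm (y), its top and slot mouth 25 mm above this point. Slot 38 mm along x, 17 mm along y, 25 mm deep, 2 mm chamfer; z is up. Empty at the start. The three bays stand 38 mm apart along their y, in an order that varies
- bay_mid_floor (a point): centre of the slot floor, 14 mm over the desk, of the bay for the 42 mm pack: fixed white cradle 80 (x) by 29 mm (y), its top and slot mouth 25 mm above this point. Slot 46 mm along x, 17 mm along y, 25 mm deep, 2 mm chamfer; z is up. Holds the 42 mm pack from the start. The three bays stand 38 mm apart along their y, in an order that varies
- holder_wide: fixed white sloped holder under the 50 mm pack; origin at the centre of its 90 x 50 x 5 mm base plate, on the desk. Its ramp, 22 mm wide and centred (so both long narrow sides of the pack overhang, free to grip), rises at 40 degrees from horizontal towards -x, to 63 mm over the desk; a 10 mm high lip closes its low +x end
- holder_narrow: fixed white sloped holder under the 34 mm pack; origin at the centre of its 90 x 50 x 5 mm base plate, on the desk. Its ramp, 22 mm wide and centred (so both long narrow sides of the pack overhang, free to grip), rises at 40 degrees from horizontal towards -x, to 63 mm over the desk; a 10 mm high lip closes its low +x end
- robot_toy: small desk robot, loose, plywood base 90 x 80 mm, orange head, two upright white arms, 110 mm wide in y, 135 mm high, origin at the centre of its underside; leave alone
- controller: joystick controller, loose, 60 mm (x) by 130 mm (y), 45 mm high with two black sticks, origin at the centre of its underside; leave alone
- printed_wheel: white printed disc 96 mm across, 18 mm high, with a small grey block on top (36 mm in all), loose, origin at the centre of its underside; leave alone
- screwdriver_grip (a point): middle of the handle of a loose screwdriver 150 mm long lying on the desk; leave alone
There are look-alikes about, which are no part of the job. Leave any green look-alike of the part that bears pack_wide_center alone.

How it is judged:
By the outcome, as a careful person would: the job done as asked, in the order asked, and still so for the second after the job is handed in, with the robot touching nothing.
It also fails if it takes over 61 s, if anything falls off the work surface, if the arm or the gripper's body presses on something with over 40 N, if the wrist force passes 120 N, or if a joint passes its speed limit or range.

## Working session

There is one attempt and no reset: what is moved stays moved. The work goes in short steps, each a Python script; the robot and the scene stay as the last script left them, time stands still between calls to the robot, and variables do not carry over. Pictures are saved under pics/ and viewed, and the job is handed in when it is done.

```bash
mkdir -p pics; ls
python3 - <<'E'
from plant import manip,status,viewer,job
import cv2
for n in("side","top"):
    im=viewer.snapshot(n); cv2.imwrite(f"pics/{n}0.png",im[:,:,::-1]); print(n,viewer.camera_params(n))
print(status.sense())
E
```

```text
pics
side {'fx': 435.61951590167456, 'fy': 435.61951590167456, 'cx': 317.3828634228387, 'cy': 239.0631278886749, 'R': array([[ 0.99333017, -0.11471782,  0.01161892],
       [-0.07954745, -0.75474626, -0.65117608],
       [ 0.08347084,  0.64590859, -0.75883774]]), 't': array([-564.46726846,  151.52483574, 1020.86779113])}
top {'fx': 497.04220354115955, 'fy': 497.04220354115955, 'cx': 316.52032478029025, 'cy': 241.90776632160666, 'R': array([[ 0.00176239, -0.99989223,  0.0145744 ],
       [-0.9851383 , -0.00423923, -0.17171069],
       [ 0.17175397, -0.01405518, -0.98503961]]), 't': array([  55.76892618,  593.94535889, 1245.77661353])}
{'clock': 0.1, 'qpos': array([-1.56430797e+00,  3.81139822e-01,  1.29813707e+00,  3.16543174e-05,
        1.46361261e+00, -2.15298764e-01]), 'qd': array([-1.71990366e-04, -1.80379524e-03, -2.30619160e-03, -8.52970834e-05,
       -7.24052844e-04, -9.66484136e-04]), 'joint_torque': array([ 1.15954375e-03, -4.49228418e+01, -2.31660229e+01, -2.39088522e-04,
        3.60702128e-03,  4.57197800e-07]), 'tool_pos': array([ 120.99012787, -536.26842241,  230.78366216]), 'tcp_rot': array([-6.43255288e-04,  9.93857587e-01,  1.10664701e-01,  8.32256717e-05]), 'contact_force': array([ 0.58419546, -0.1856273 ,  1.21389525]), 'moment': array([ 0.02408256,  0.01016066, -0.01384108]), 'grip_width': 85.5384692997906}
```

View pics/side0.png

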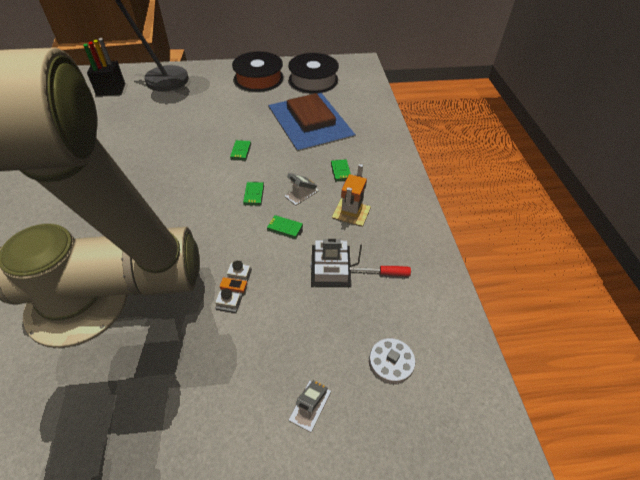

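View pics/top0.png

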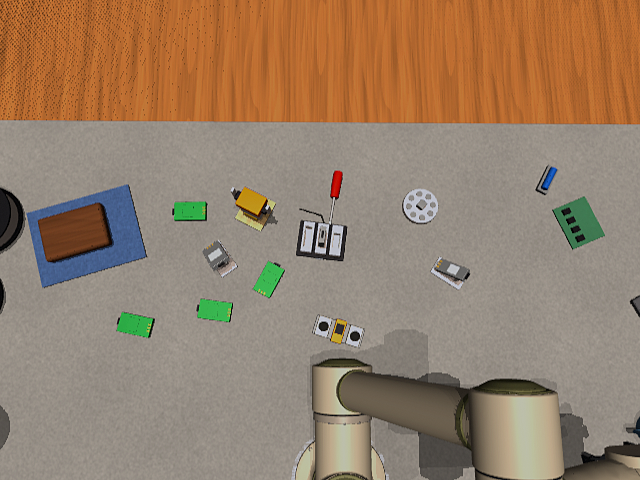

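The arm is clear of both views. The dock is at about (322,240) in the top view, with the packs on holders at (218,257) and (452,272). I'll enlarge these areas.

Run:
```python
import cv2,numpy as np
t=cv2.imread("pics/top0.png"); s=cv2.imread("pics/side0.png")
def c(im,x,y,w,h,k): return cv2.resize(im[y:y+h,x:x+w],(w*k,h*k),interpolation=cv2.INTER_CUBIC)
a=np.hstack([c(t,190,230,65,55,6),c(t,420,245,65,55,6)])
cv2.imwrite("pics/zt.png",a)
cv2.imwrite("pics/zd.png",np.hstack([c(t,285,205,70,65,5),c(s,300,230,70,65,5)]))
cv2.imwrite("pics/zs.png",np.hstack([c(s,275,165,65,55,6),c(s,280,375,65,55,6)]))
```

```text
(no output)
```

View pics/zt.png

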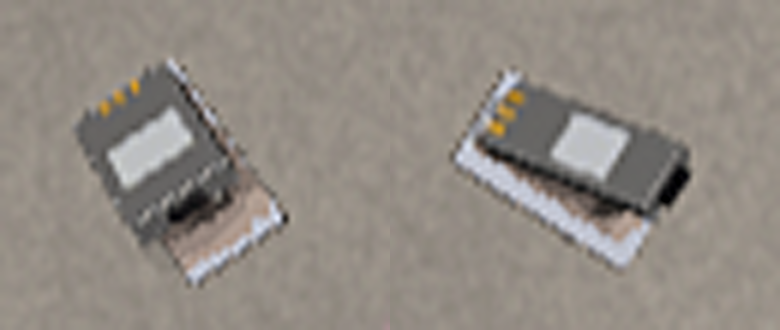

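View pics/zd.png

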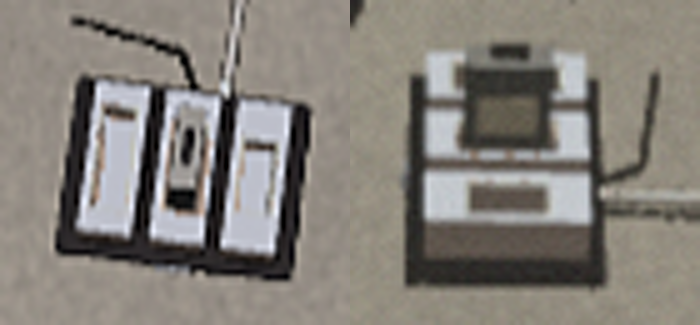

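View pics/zs.png

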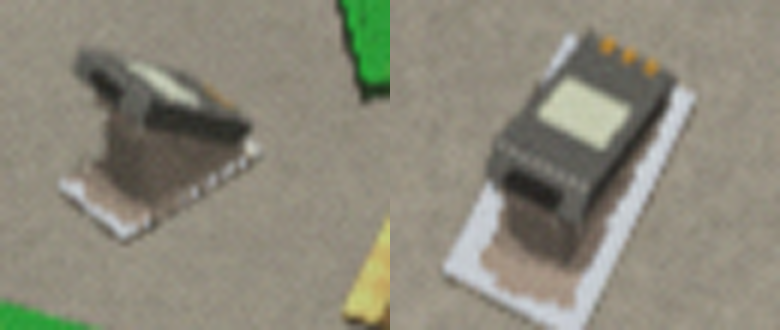

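```bash
cat > h.py <<'E'
import cv2,numpy as np
from plant import manip,status,viewer,job
P={n:viewer.camera_params(n) for n in("side","top")}
def ray(n,uv):
    p=P[n]; d=np.array([(uv[0]-p['cx'])/p['fx'],(uv[1]-p['cy'])/p['fy'],1.])
    R=np.array(p['R']); return -R.T@p['t'], R.T@d/np.linalg.norm(d)
def plane(n,uv,z):
    c,d=ray(n,uv); return c+d*(z-c[2])/d[2]
def tri(us,ut):
    c1,d1=ray("side",us);c2,d2=ray("top",ut)
    s=np.linalg.lstsq(np.c_[d1,-d2],c2-c1,rcond=None)[0]
    a=c1+d1*s[0];b=c2+d2*s[1]; return (a+b)/2,np.linalg.norm(a-b)
def proj(n,X):
    p=P[n];q=np.array(p['R'])@X+p['t'];return np.array([p['fx']*q[0]/q[2]+p['cx'],p['fy']*q[1]/q[2]+p['cy']])
E
cat > m.py <<'E'
from h import *
import sys
def blobs(n,box,lo,hi,amin):
    im=cv2.imread(f"pics/{n}0.png");x,y,w,h=box;k=8
    c=cv2.resize(im[y:y+h,x:x+w],None,fx=k,fy=k,interpolation=cv2.INTER_CUBIC)
    m=cv2.inRange(cv2.cvtColor(c,cv2.COLOR_BGR2HSV),lo,hi)
    out=[]
    for q in cv2.findContours(m,cv2.RETR_EXTERNAL,cv2.CHAIN_APPROX_NONE)[0]:
        a=cv2.contourArea(q)/k/k
        if a<amin: continue
        M=cv2.moments(q);f=lambda p:(np.array(p)+.5)/k-.5+[x,y]
        out.append((a,f([M['m10']/M['m00'],M['m01']/M['m00']]),f(cv2.boxPoints(cv2.minAreaRect(q)))))
    return out
if __name__=="__main__":
    np.set_printoptions(precision=1,suppress=True)
    W=((0,0,175),(179,60,255))
    for n,box in(("top",(293,212,60,48)),("side",(308,233,48,48))):
        for a,c,b in blobs(n,box,*W,20):
            print(n,a,c,plane(n,c,39)[:2]);w=np.array([plane(n,p,39)[:2] for p in b]);print(w.tolist(),w.mean(0),np.linalg.norm(w-np.roll(w,1,0),axis=1))
    for nm,bt,bs in(("wide",(198,235,42,45),(283,168,42,35)),("narrow",(430,250,45,42),(286,375,46,56))):
        for t,lo,hi,am in(("label",(0,0,150),(179,70,255),6),("contact",(8,120,90),(35,255,255),.8),("pack",(0,0,60),(179,30,135),30)):
            for n,b in(("top",bt),("side",bs)):
                for a,c,q in blobs(n,b,lo,hi,am): print(nm,t,n,round(a,1),c,q.tolist() if 0 else '')
E
python3 m.py
```

```text
top 298.59375 [335.8 239.9] [601.4   6.5]
[[564.1489431167299, 25.526555398954336], [642.9296521534152, 15.360065637441252], [639.3719058755294, -12.901697571078117], [560.6407687905291, -2.4435861013807596]] [601.8   6.4] [28.2 79.4 28.5 79.4]
top 299.375 [321.5 238. ] [606.4  44.2]
[[569.0374722980146, 63.114266561533995], [647.9716059088444, 53.107804730099694], [644.320362039075, 24.757355945593915], [565.4377264348421, 35.056704820221675]] [606.7  44. ] [28.3 79.6 28.6 79.6]
top 299.40625 [307.3 236.1] [611.2  81.8]
[[573.4336201027032, 100.8098316843709], [653.0488893194827, 90.84808332508634], [649.3215803833125, 62.68607527373546], [569.7599642437424, 72.94106052921201]] [611.4  81.8] [28.1 80.2 28.4 80.2]
side 165.2265625 [330.9 268.4] [601.8  10.2]
[[560.8691351122513, 0.6738697362977746], [564.652302402804, 28.690313844111984], [643.4569153583187, 17.36458423679005], [638.3045066459705, -10.43548651703145]] [601.8   9.1] [78.2 28.3 79.6 28.3]
side 48.875 [343.9 256.7] [638.3  42.5]
[[631.0372609110051, 57.05113986714184], [648.3273943869224, 55.21836976085228], [644.030955
[... 1659 characters left out ...]
.9 [298.3 178.9] 
narrow label top 13.9 [435.4 278.2] 
narrow label top 85.3 [452.8 268.9] 
narrow label top 24.4 [450.4 252.7] 
narrow label top 837.2 [456.1 270.4] 
narrow label side 67.1 [328.1 405.8] 
narrow label side 52.5 [291.2 399.3] 
narrow label side 10.2 [299.5 390.8] 
narrow label side 99.5 [311.9 393.3] 
narrow label side 16.1 [295.9 377.9] 
narrow label side 828.1 [309.9 409. ] 
narrow contact top 4.4 [437.4 265.8] 
narrow contact top 3.6 [439.  263.3] 
narrow contact top 4.3 [440.4 260.8] 
narrow contact side 3.1 [323.  385.8] 
narrow contact side 3.2 [319.3 384. ] 
narrow contact side 3.9 [315.8 382.2] 
narrow pack top 374.0 [453.4 269.3] 
narrow pack side 462.4 [310.8 395.6]
```

```bash
python3 - <<'E'
from m import *
np.set_printoptions(precision=2,suppress=True)
for nm,bt,bs,us in(("wide",(203,240,25,25),(292,172,22,12),None),("narrow",(430,250,45,42),(300,380,30,30),None)):
    for n,b in(("top",bt),("side",bs)):
        for a,c,q in blobs(n,b,(0,0,150),(179,70,255),15): print(nm,n,a,c,q.tolist())
for nm,us,ut in(("wide",[301.6,178.2],[214.5,254.2]),("narrow",[311.9,393.3],[452.8,268.9])):
    print(nm,"label",*tri(us,ut))
print("narrow contact",*tri([319.3,384.0],[439.,263.3]))
for a,c,q in blobs("side",(295,172,30,20),(8,60,90),(30,255,255),.5): print(a,c, tri(c,[209.4,245.9]))
E
python3 - <<'E'
import cv2,numpy as np
t=cv2.imread("pics/top0.png"); s=cv2.imread("pics/side0.png")
def c(im,x,y,w,h,k): return cv2.resize(im[y:y+h,x:x+w],(w*k,h*k),interpolation=cv2.INTER_NEAREST)
cv2.imwrite("pics/z2.png",np.hstack([c(t,198,236,40,45,10),c(s,284,166,40,45,10)]))
E
```

```text
wide top 25.8984375 [204.35 260.85] [[202.5625, 254.4375], [208.1875, 254.4375], [208.1875, 264.4375], [202.5625, 264.4375]]
wide top 90.5390625 [214.54 254.23] [[206.5081377029419, 255.45422458648682], [218.30089282989502, 247.22154712677002], [222.38346672058105, 253.06956005096436], [210.59071254730225, 261.30223846435547]]
wide top 48.625 [223.69 243.34] [[216.95201969146729, 239.7365517616272], [222.84611892700195, 235.380042552948], [231.48640060424805, 247.069833278656], [225.59230041503906, 251.42634201049805]]
wide top 37.25 [207.7  243.01] [[198.8175563812256, 243.57312107086182], [211.79006099700928, 234.51684379577637], [215.83721351623535, 240.314115524292], [202.86470890045166, 249.37039279937744]]
wide side 25.359375 [301.6  178.22] [[295.94750022888184, 175.75749969482422], [297.6275005340576, 173.51750016212463], [307.5874996185303, 180.98749923706055], [305.9074993133545, 183.2274990081787]]
narrow top 85.296875 [452.8  268.91] [[445.9797992706299, 270.65713119506836], [450.4944438934326, 262.0793123245239], [459.5925998687744, 266.8678169250488], [455.0779552459717
[... 578 characters left out ...]
4404, 386.48750019073486], [319.7125015258789, 392.51249980926514], [315.9625015258789, 400.01250076293945]]
narrow side 114.828125 [324.16 394.29] [[315.3125, 379.5625], [329.4375, 379.5625], [329.4375, 409.4375], [315.3125, 409.4375]]
narrow side 26.765625 [307.42 383.29] [[302.6490828990936, 386.8302755355835], [307.48967838287354, 377.8405964374542], [311.5894498825073, 380.0481653213501], [306.748854637146, 389.03784465789795]]
wide label [559.57 320.63  56.9 ] 0.26150630752512277
narrow label [ 523.21 -294.12   58.23] 0.24298239771657396
narrow contact [ 541.21 -266.34   30.32] 0.4199102437322274
8.6640625 [310.84 180.66] (array([587.06, 340.72,  27.06]), np.float64(2.092876282239823))
```

View pics/z2.png

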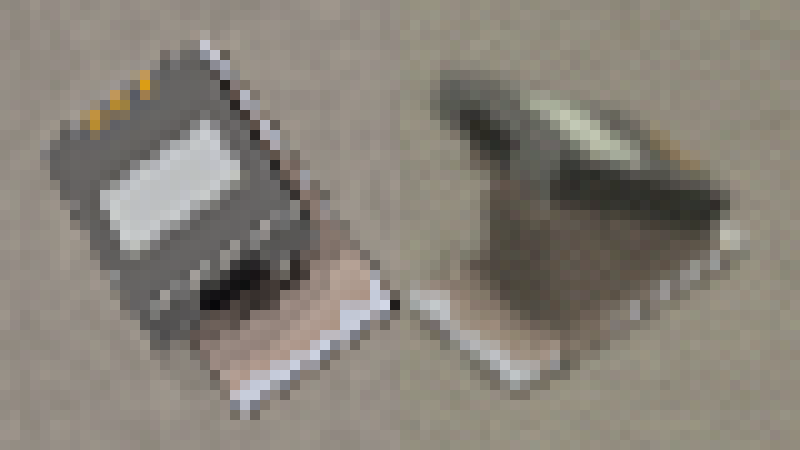

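```bash
python3 - <<'E'
from m import *
np.set_printoptions(precision=1,suppress=True)
def ang(a,b,z): d=(plane("top",b,z)-plane("top",a,z)); return np.degrees(np.arctan2(d[1],d[0])),np.linalg.norm(d)
print("wide label edges",ang([206.51,255.45],[218.30,247.22],57),"contacts",ang([207,247.6],[212,244],28))
print("wide plate",ang([238.3,266],[218.3,239.8],5))
print("narrow label",ang([445.98,270.66],[450.49,262.08],58),"contacts",ang([437.4,265.8],[440.4,260.8],30))
d=np.array([541.21-523.21,-266.34+294.12]);print("narrow axis",np.degrees(np.arctan2(d[1],d[0])))
p=plane("top",[209.4,245.9],29);print("wide contact",p, np.degrees(np.arctan2(p[1]-320.63,p[0]-559.57)),np.hypot(p[1]-320.63,p[0]-559.57))
im={n:cv2.imread(f"pics/{n}0.png") for n in P}
# white plates
for nm,bt in(("wide",(195,232,48,50)),("narrow",(426,246,50,48))):
    for a,c,q in blobs("top",bt,(100,8,190),(140,80,255),8): print(nm,a,c,[plane("top",x,5)[:2].round(0).tolist() for x in q])
for nm,L,yaw in(("wide",[559.57,320.63,56.9],37.),("narrow",[523.2,-294.1,58.2],57.)):
    L=np.array(L);y=np.radians(yaw);h=np.array([np.cos(y),np.sin(y),0]);Z=np.array([0,0,1.])
    c40,s40=np.cos(np.radians(40)),np.sin(np.radians(40))
    pz=-h*c40+Z*s40; py=h*s40+Z*c40; px=np.cross(py,pz)
    w=25 if nm=="wide" else 17
    for n in P:
        pts=[L+sx*w*px+sz*42.5*pz+dy*py for dy in(0,-14) for sx,sz in((1,1),(1,-1),(-1,-1),(-1,1))]
        u=[proj(n,p) for p in pts]
        c=proj(n,L).astype(int);o=c-[28,28];k=7
        z=cv2.resize(im[n][o[1]:o[1]+56,o[0]:o[0]+56],None,fx=k,fy=k,interpolation=cv2.INTER_NEAREST)
        for j in(0,4):
            cv2.polylines(z,[np.array([((v+.5-o)*k) for v in u[j:j+4]]).astype(np.int32)],True,(0,0,255) if j==0 else (255,0,0),1)
        im[n+nm]=z
cv2.imwrite("pics/chk.png",np.vstack([np.hstack([im["topwide"],im["sidewide"]]),np.hstack([im["topnarrow"],im["sidenarrow"]])])[:,:])
E
python3 -c "
import cv2;i=cv2.imread('pics/chk.png');cv2.imwrite('pics/chk.png',cv2.resize(i,(600,600)))"
```

```text
wide label edges (np.float64(-53.80440902817989), np.float64(36.579912158029295)) contacts (np.float64(-52.85226906605348), np.float64(16.065831208910115))
wide plate (np.float64(38.22547283005086), np.float64(90.28229749103842))
narrow label (np.float64(-29.559312973721784), np.float64(25.690008260637164)) contacts (np.float64(-32.49421579462754), np.float64(15.814047850951592))
narrow axis 57.05885425684408
wide contact [585.7 340.2  29. ] 36.90274356745519 32.6533751697491
wide 22.3046875 [229.  270.2] [[511.0, 312.0], [543.0, 275.0], [536.0, 270.0], [505.0, 306.0]]
narrow 90.3203125 [446.1 279.1] [[514.0, -244.0], [534.0, -254.0], [494.0, -335.0], [475.0, -325.0]]
narrow 45.953125 [452.6 268.9] [[525.0, -294.0], [545.0, -304.0], [534.0, -326.0], [514.0, -316.0]]
```

View pics/chk.png

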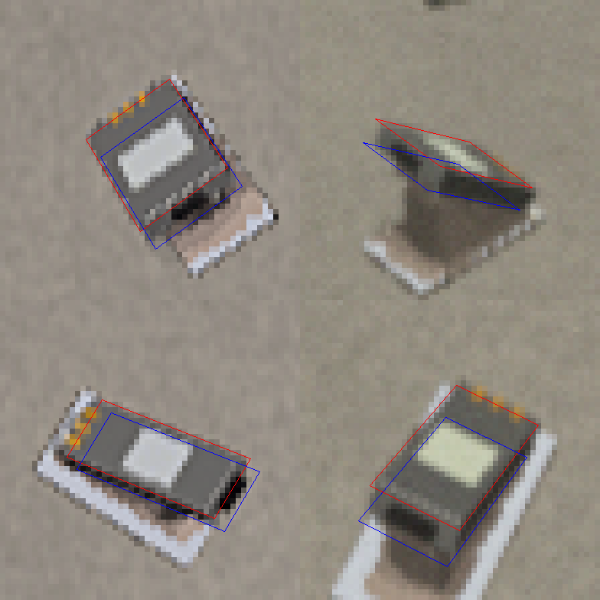

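Run:
```python
from h import *
def ang(n,a,b,z=5): d=(plane(n,b,z)-plane(n,a,z)); return np.degrees(np.arctan2(d[1],d[0])).round(1),np.linalg.norm(d).round(1)
print(ang("top",[458.7,289.7],[430.8,271.7]),ang("top",[430.8,271.7],[440.8,257]))
print(ang("side",[311.7,430],[330.5,390.8]),ang("side",[289.2,420],[311.7,430]))
# line-fit along white plate's lower-left long edge in top, subpixel
im=cv2.cvtColor(cv2.imread("pics/top0.png"),cv2.COLOR_BGR2HSV);k=8
c=cv2.resize(cv2.imread("pics/top0.png")[246:296,426:476],None,fx=k,fy=k,interpolation=cv2.INTER_CUBIC)
m=cv2.inRange(cv2.cvtColor(c,cv2.COLOR_BGR2HSV),(100,8,190),(140,80,255))
pts=[]
for x in range(m.shape[1]):
    u=426+(x+.5)/k-.5
    if 433<u<456:
        r=np.where(m[:,x])[0]
        if len(r): pts.append([u,246+(r.max()+.5)/k-.5])
for it in range(3):
    f=np.polyfit(*np.array(pts).T,1); e=np.array([abs(p[1]-np.polyval(f,p[0])) for p in pts]); pts=[p for p,q in zip(pts,e) if q<max(.5,2*e.std())]
print(f,len(pts),ang("top",[456,np.polyval(f,456)],[433,np.polyval(f,433)]))
# pack top edge (upper long edge) of narrow
```

```text
(np.float64(56.6), np.float64(87.3)) (np.float64(-35.6), np.float64(49.1))
(np.float64(57.2), np.float64(85.4)) (np.float64(-29.4), np.float64(47.8))
[ 0.63644507 -2.97863772] 184 (np.float64(57.0), np.float64(71.7))
```

```bash
cat >> h.py <<'E'
from scipy.spatial.transform import Rotation as Rot
def q_of(z,y):
    x=np.cross(y,z); r=Rot.from_matrix(np.c_[x,y,z]).as_quat(); return np.r_[r[3],r[:3]]
c40,s40=np.cos(np.radians(40)),np.sin(np.radians(40)); Z=np.array([0,0,1.])
def pack(L,yaw):
    y=np.radians(yaw);h=np.array([np.cos(y),np.sin(y),0])
    pz=-h*c40+Z*s40; py=h*s40+Z*c40; return np.array(L)-7*py,np.cross(py,pz),py,pz
PK={"wide":pack([559.6,320.6,56.9],37.),"narrow":pack([523.2,-294.1,58.2],57.)}
BX=np.array([np.cos(np.radians(-7.3)),np.sin(np.radians(-7.3)),0])
BAY={"wide":np.array([611.5,81.9,14]),"narrow":np.array([601.8,6.4,14])}
GO=8.
E
python3 - <<'E'
from h import *
np.set_printoptions(precision=2,suppress=True)
for n in PK:
    C,px,py,pz=PK[n]; print(n,C,px)
    for s in(1,-1):
        q=q_of(-pz,s*px)
        for d in(100,0):
            print(" pick",s,d,manip.inverse_kinematics(C+pz*(GO-19+d),q))
        q=q_of(-Z,s*BX)
        for d in(70,0):
            print(" place",s,d,manip.inverse_kinematics(BAY[n]+Z*(42.5+GO-19+d),q))
E
```

```text
wide [556.01 317.89  51.54] [ 0.6 -0.8  0. ]
 pick 1 100 [ 0.12  0.44  2.05  1.91  0.42 -0.73]
 pick 1 0 [ 0.2   0.65  1.89  2.14  0.4  -0.9 ]
 place 1 70 [-0.06  0.59  1.28 -0.    1.27  0.07]
 place 1 0 [-0.06  0.67  1.35 -0.    1.12  0.07]
 pick -1 100 [0.12 0.44 2.05 1.91 0.42 2.41]
 pick -1 0 [0.2  0.65 1.89 2.14 0.4  2.24]
 place -1 70 None
 place -1 0 None
narrow [ 520.75 -297.87   52.84] [ 0.84 -0.54 -0.  ]
 pick 1 100 [-1.13  0.74  1.29  0.71  1.64 -0.7 ]
 pick 1 0 [-1.02  0.8   1.4   0.77  1.45 -0.75]
 place 1 70 [-0.19  0.57  1.32 -0.    1.25 -0.06]
 place 1 0 [-0.19  0.65  1.4  -0.    1.09 -0.06]
 pick -1 100 [-1.13  0.74  1.29  0.71  1.64  2.44]
 pick -1 0 [-1.02  0.8   1.4   0.77  1.45  2.39]
 place -1 70 None
 place -1 0 None
```

```bash
cat >> h.py <<'E'
def snap(tag,cx=None,k=1):
    for n in P: cv2.imwrite(f"pics/{n}_{tag}.png",viewer.snapshot(n)[:,:,::-1])
def st(t=""):
    s=status.sense();print(t,"t",round(s['clock'],2),"tcp",s['tool_pos'].round(1),"F",s['contact_force'].round(1),"M",s['moment'].round(2),"w",round(s['grip_width'],1));return s
E
python3 - <<'E'
from h import *
C,px,py,pz=PK["wide"];q=q_of(-pz,px)
manip.move_to([450,150,380],q_of(-Z,BX)); st()
manip.move_to(C+pz*(GO-19+100),q); st("pre"); snap("pre")
for d in(60,150): print(manip.inverse_kinematics(C+pz*(GO-19)+Z*d,q))
E
```

```text
t 2.83 tcp [450.3 149.5 379.8] F [-0.5  0.4  0.6] M [-0.01 -0.04  0.01] w 85.3
pre t 4.5 tcp [502.2 277.  109.4] F [-0.1 -0.2  0.9] M [-0.29  0.27  0.02] w 85.3
[ 0.20497522  0.52641425  1.85081465  1.73820858  0.33786635 -0.47166563]
[0.20497522 0.36791227 1.75330773 1.05464107 0.38525818 0.25502821]
```

View pics/side_pre.png

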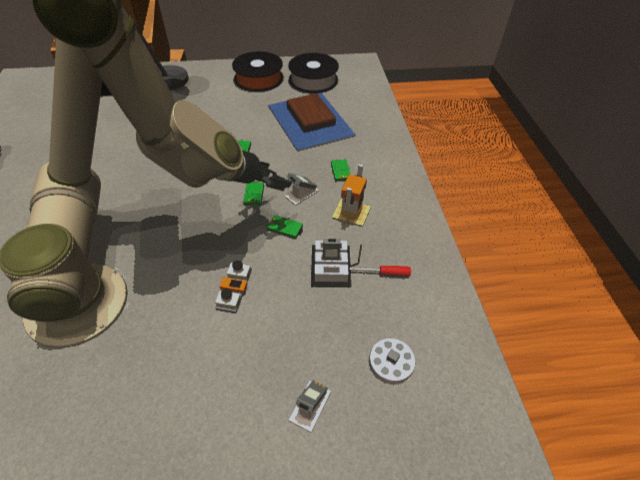

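View pics/top_pre.png

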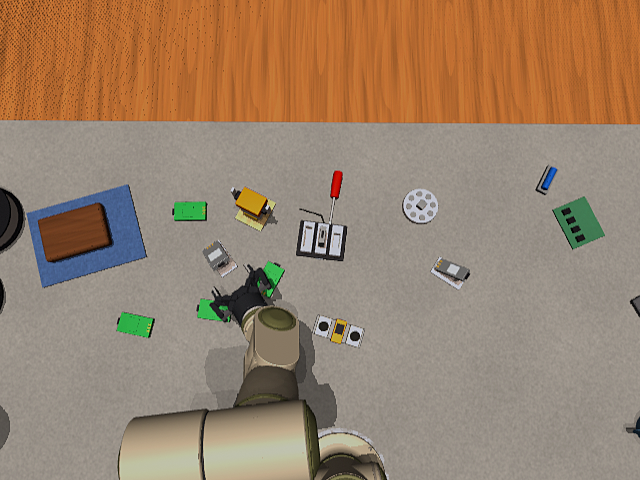

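The gripper lines up behind the wide pack: fingertips at about (217,293) and (266,270), pack at (218,257) in the top view. Next I move in and grip.

```bash
python3 - <<'E'
from h import *
C,px,py,pz=PK["wide"];q=q_of(-pz,px)
manip.servo_line(C+pz*(GO-19),q,v=70); st("at"); snap("at")
E
python3 - <<'E'
import cv2,numpy as np
t=cv2.imread("pics/top_at.png"); s=cv2.imread("pics/side_at.png")
def c(im,x,y,w,h,k): return cv2.resize(im[y:y+h,x:x+w],(w*k,h*k),interpolation=cv2.INTER_CUBIC)
cv2.imwrite("pics/z3.png",np.hstack([c(t,185,225,76,76,5),c(s,260,150,76,76,5)]))
E
```

```text
at t 6.17 tcp [562.6 322.9  44.7] F [ 0.2 -0.1  0.8] M [-0.22  0.27 -0.02] w 85.7
```

View pics/z3.png

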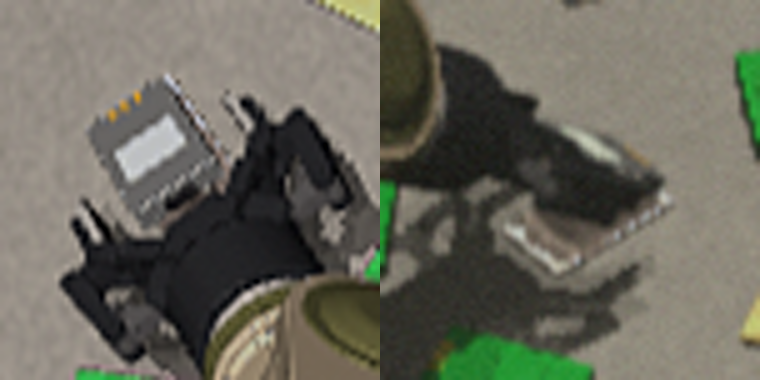

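```bash
python3 - <<'E'
from h import *
C,px,py,pz=PK["wide"];q=q_of(-pz,px)
manip.command_gripper(40,40); st("grip")
T=C+pz*(GO-19)
manip.servo_line(T+Z*30,q,v=60); st("l1")
manip.servo_line(T+Z*150,q,v=150); st("lift");snap("lift")
E
python3 - <<'E'
import cv2,numpy as np
t=cv2.imread("pics/top_lift.png"); s=cv2.imread("pics/side_lift.png")
cv2.imwrite("pics/z4.png",np.hstack([cv2.resize(i[y:y+100,x:x+100],(400,400)) for i,x,y in((t,170,190),(s,260,100))]))
E
```

```text
grip t 6.69 tcp [562.7 322.9  44.6] F [-1.7 -1.6  3. ] M [-0.25  0.21 -0.05] w 49.6
l1 t 7.34 tcp [562.6 322.9  74.1] F [ 0.3  0.2 -1.3] M [-0.25  0.38 -0.06] w 49.5
lift t 8.32 tcp [562.4 322.9 193.5] F [-0.4 -0.  -2.7] M [-0.26  0.38 -0.01] w 49.5
```

View pics/z4.png

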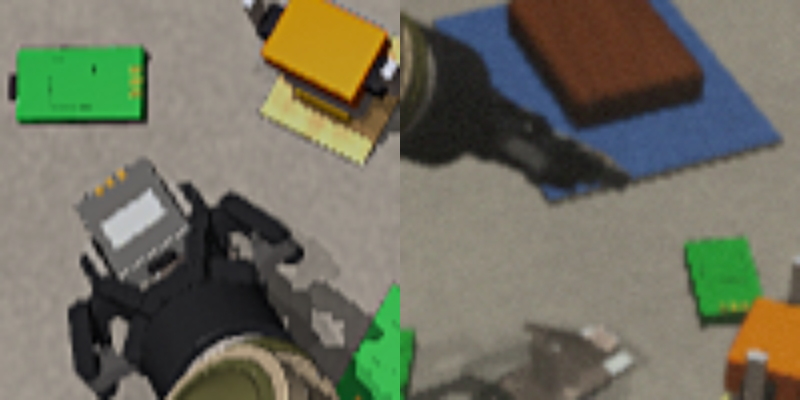

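```bash
python3 - <<'E'
from h import *
q=q_of(-Z,BX); B=BAY["wide"]
T=B+Z*(42.5+GO-19)
manip.move_to([480,250,240],q); st("mid")
manip.move_to(T+Z*120,q); st("above")
manip.servo_line(T+Z*40,v=100); st("pre");snap("pl")
for n in P: print(n,"exp foot",proj(n,B+Z*40),"top",proj(n,B+Z*125))
E
python3 - <<'E'
import cv2,numpy as np
t=cv2.imread("pics/top_pl.png"); s=cv2.imread("pics/side_pl.png")
cv2.imwrite("pics/z5.png",np.hstack([cv2.resize(i[y:y+100,x:x+100],(400,400),interpolation=cv2.INTER_CUBIC) for i,x,y in((t,270,190),(s,285,180))]))
E
```

```text
mid t 9.43 tcp [479.7 250.4 239.1] F [ 0.5 -0.2 -1.1] M [-0.   -0.   -0.08] w 49.6
above t 10.33 tcp [611.1  83.  166. ] F [-1.  -0.2 -0.1] M [ 0.04  0.02 -0.03] w 49.3
pre t 11.28 tcp [611.9  82.   86.2] F [ 0.2  0.6 -0.4] M [ 0.03 -0.02 -0.05] w 49.1
side exp foot [331.12313553 241.43622971] top [332.41465381 217.93214517]
top exp foot [307.22037855 234.97377775] top [307.08603594 228.51307416]
```

View pics/z5.png

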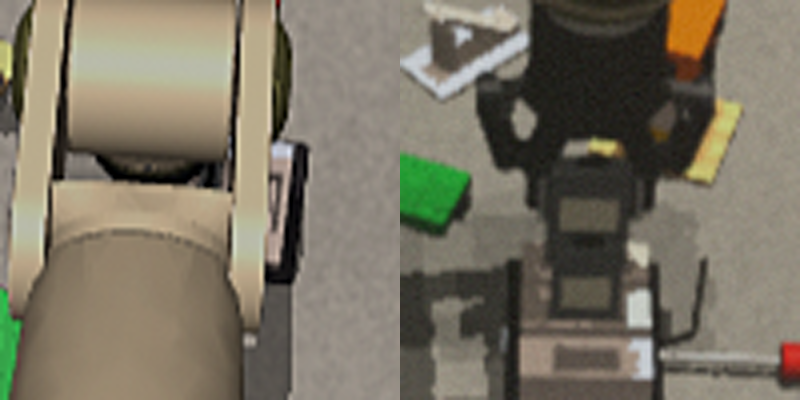

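```bash
python3 - <<'E'
import h
from h import *
import m
def bl(f,box,lo,hi,amin):
    x,y,w,hh=box;k=8;c=cv2.resize(cv2.imread(f)[y:y+hh,x:x+w],None,fx=k,fy=k,interpolation=cv2.INTER_CUBIC)
    mk=cv2.inRange(cv2.cvtColor(c,cv2.COLOR_BGR2HSV),lo,hi)
    for q in cv2.findContours(mk,cv2.RETR_EXTERNAL,cv2.CHAIN_APPROX_NONE)[0]:
        a=cv2.contourArea(q)/k/k
        if a>amin:
            M=cv2.moments(q); print(f,round(a,1),(np.array([M['m10'],M['m01']])/M['m00']+.5)/k-.5+[x,y], np.ptp(q[:,0],axis=0)/k)
L=np.array([559.6,320.6,56.9]);print("exp",proj("top",L+Z*(193.5-44.6)+[-.2,0,0]),"L0",proj("top",L))
bl("pics/top_lift.png",(193,235,25,20),(0,0,150),(179,70,255),20)
by=np.array([-BX[1],BX[0],0])
B=BAY["wide"];M=np.array([606.7,44.,14])
print("exp held label",proj("side",B-7*by+Z*82.5),"mid label",proj("side",M-7*by+Z*42.5))
im=cv2.imread("pics/side_pl.png");print(im[234,326:339].tolist(),im[225:243,332].tolist(),im[246:262,332].tolist())
E
python3 - <<'E'
import cv2
s=cv2.imread("pics/side_pl.png")
cv2.imwrite("pics/z6.png",cv2.resize(s[215:275,310:355],None,fx=10,fy=10,interpolation=cv2.INTER_NEAREST))
E
```

```text
exp [202.2677867 244.6070579] L0 [214.50747809 254.13953644]
pics/top_lift.png 111.3 [202.81723166 244.35207573] [15.75  14.875]
exp held label [331.77544517 232.21507147] mid label [331.33433695 255.02869805]
[[70, 85, 92], [69, 87, 91], [70, 84, 89], [68, 84, 90], [70, 83, 89], [72, 84, 94], [71, 84, 89], [72, 87, 93], [67, 82, 86], [71, 86, 93], [73, 87, 94], [70, 85, 92], [69, 85, 89]] [[40, 42, 46], [40, 46, 42], [45, 48, 51], [45, 44, 51], [50, 59, 58], [70, 82, 88], [68, 85, 92], [68, 83, 87], [73, 85, 92], [71, 84, 89], [68, 83, 90], [63, 81, 85], [58, 68, 71], [37, 42, 44], [28, 32, 32], [23, 32, 31], [24, 31, 30], [40, 43, 43]] [[38, 47, 46], [41, 43, 46], [48, 52, 52], [57, 70, 71], [72, 86, 88], [70, 87, 95], [69, 86, 92], [70, 84, 91], [74, 87, 94], [70, 84, 89], [66, 75, 83], [51, 58, 61], [43, 48, 50], [50, 58, 62], [86, 97, 108], [98, 113, 123]]
```

View pics/z6.png

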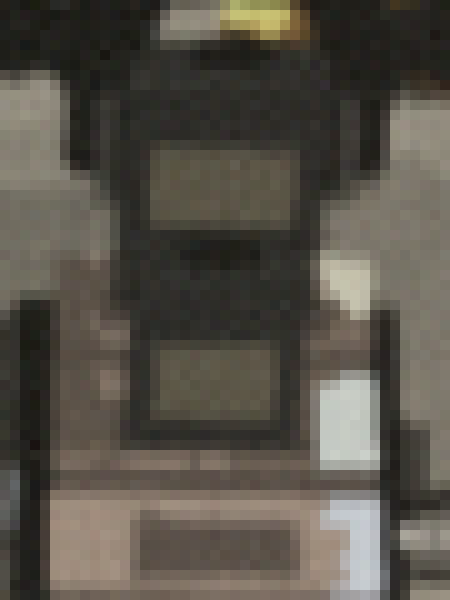

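```bash
python3 - <<'E'
from h import *
B=BAY["wide"];T=B+Z*(42.5+GO-19)
manip.servo_line(T+Z*110,v=150)
by=np.array([-BX[1],BX[0],0])
h=np.array([0.11,1,0]);h/=np.linalg.norm(h)  # ~ side camera's sight line
s=st()
manip.move_to(T+Z*110,q_of(-Z,h)); s=st("rot"); snap("rot")
t=s['tool_pos']
for d in(11,-8+0,-31.5): print(d,proj("side",t+[0,0,d-0.]),proj("side",t+Z*d-25*h), proj("top",t+Z*d))
E
python3 - <<'E'
import cv2,numpy as np
t=cv2.imread("pics/top_rot.png"); s=cv2.imread("pics/side_rot.png")
cv2.imwrite("pics/z7.png",np.hstack([cv2.resize(i[y:y+70,x:x+50],(400,560),interpolation=cv2.INTER_NEAREST) for i,x,y in((t,282,200),(s,310,180))]))
E
```

```text
t 12.0 tcp [611.1  81.9 154.8] F [-0.8  0.8 -0.8] M [-0.    0.04  0.  ] w 49.6
rot t 13.42 tcp [611.4  81.9 155.1] F [ 1.3  0.2 -0.1] M [ 0.02  0.03 -0.02] w 49.1
11 [332.80323381 209.80997118] [333.11879363 217.7373487 ] [307.03128457 226.3182889 ]
-8 [332.48889074 215.54558637] [332.79475392 223.45197375] [307.06445017 227.90645526]
-31.5 [332.11225924 222.41773851] [332.40670545 230.29542975] [307.10407223 229.80379565]
```

View pics/z7.png

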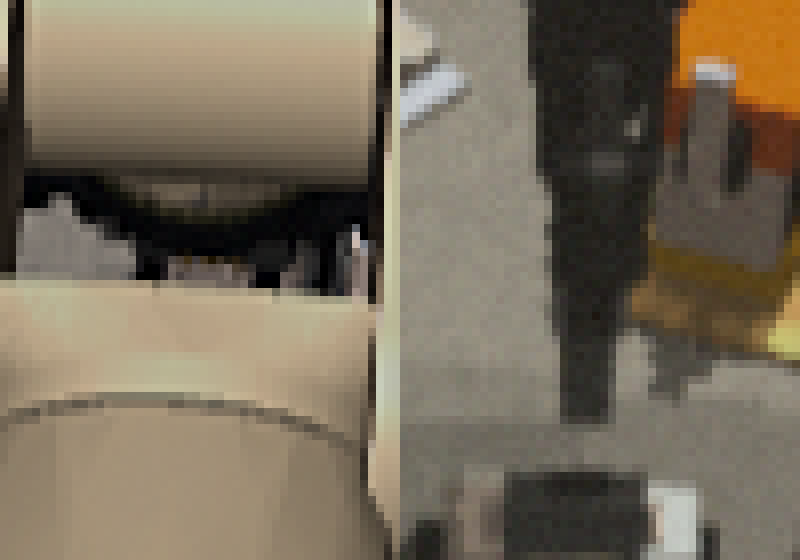

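```bash
cat >> h.py <<'E'
BY=np.array([-BX[1],BX[0],0])
def lower(T,q,d0,d1,step=3,thr=6,v=30):
    f0=status.sense()['contact_force']
    d=d0
    while d>d1:
        d-=step; manip.servo_line(T+Z*d,q,v=v)
        s=status.sense(); f=s['contact_force']-f0
        print(round(d,1),s['tool_pos'].round(1),f.round(1),s['moment'].round(2),round(s['clock'],2))
        if np.linalg.norm(f)>thr: break
    return d
E
python3 - <<'E'
from h import *
q=q_of(-Z,BX);B=BAY["wide"]+1.8*BY;T=B+Z*(42.5+GO-19)
manip.move_to(T+Z*110,q)
manip.servo_line(T+Z*42,q,v=100);manip.hold(.15);st()
print(lower(T,q,42,20))
E
```

```text
t 15.92 tcp [612.1  83.7  88.3] F [ 0.2 -0.6 -0.5] M [-0.03  0.04 -0.02] w 49.1
39 [611.6  83.7  84.4] [ 0.4  0.8 -0.7] [ 0.02 -0.02  0.04] 16.17
36 [611.6  83.7  81.2] [-0.2  0.2 -1. ] [-0.02  0.02  0.04] 16.42
33 [611.6  83.8  78.3] [-0.7  1.1 -0.9] [0.07 0.01 0.01] 16.67
30 [611.6  83.7  75.3] [0.1 1.1 0.1] [0.13 0.01 0.04] 16.92
27 [611.6  83.7  72.2] [-0.3  1.9 -0.7] [ 0.22  0.03 -0.  ] 17.17
24 [611.6  83.7  69.2] [-0.2  2.3 -1.1] [ 0.24 -0.01 -0.01] 17.42
21 [611.6  83.7  66.3] [-0.   1.4 -1.4] [ 0.24 -0.06  0.04] 17.67
18 [611.6  83.7  63.2] [-0.2  2.  -1.4] [ 0.31 -0.06  0.03] 17.92
18
```

```bash
python3 - <<'E'
from h import *
q=q_of(-Z,BX);B=BAY["wide"]+2.6*BY;T=B+Z*(42.5+GO-19)
manip.servo_line(T+Z*18,q,v=20);st()
d=lower(T,q,18,9)
d=lower(T,q,d,-3,step=1.5,thr=5);st()
snap("in1")
E
python3 - <<'E'
import cv2,numpy as np
s=cv2.imread("pics/side_in1.png")
cv2.imwrite("pics/z8.png",cv2.resize(s[210:285,300:365],None,fx=8,fy=8,interpolation=cv2.INTER_NEAREST))
E
```

```text
t 18.17 tcp [611.8  84.4  63.6] F [-0.1  0.7 -1.5] M [-0.07  0.03  0.01] w 50.0
15 [611.7  84.4  60.2] [-1.  -0.5 -0.5] [ 0.01  0.08 -0.01] 18.42
12 [611.7  84.5  57.2] [ 0.5 -0.3  1.4] [0.01 0.   0.01] 18.67
9 [612.   84.5  54.6] [-0.6 -0.6  2.5] [-0.05 -0.07  0.01] 18.92
7.5 [612.   84.5  54.5] [-3.9 -0.2 10.2] [-0.02  0.6   0.02] 19.17
 t 19.17 tcp [612.   84.5  54.5] F [-4.7 -0.1 11.2] M [-0.02  0.6   0.02] w 49.2
```

View pics/z8.png

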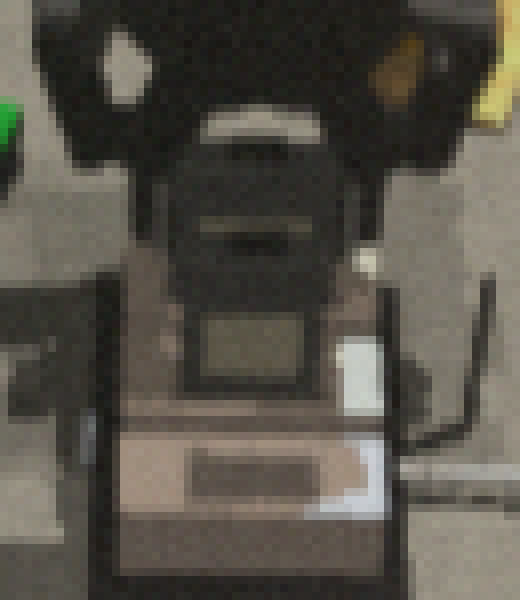

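```bash
python3 - <<'E'
from h import *
manip.command_gripper(62); st("rel"); manip.hold(.2)
s=st()
p=s['tool_pos']
manip.servo_line(p+Z*20,v=60);st()
manip.servo_line(p+Z*170,v=200);st()
C,px,py,pz=PK["narrow"];q=q_of(-pz,px)
manip.command_gripper(85)
manip.move_to(C+pz*(GO-19+90)+Z*60,q); st()
snap("in2")
E
python3 - <<'E'
import cv2,numpy as np
t=cv2.imread("pics/top_in2.png"); s=cv2.imread("pics/side_in2.png")
cv2.imwrite("pics/z9.png",np.hstack([cv2.resize(i[y:y+75,x:x+75],(400,400),interpolation=cv2.INTER_CUBIC) for i,x,y in((t,285,200),(s,300,210))]))
E
```

```text
rel t 19.55 tcp [611.7  84.5  52.7] F [ 0.6 -0.  -0.2] M [-0.04 -0.02  0.02] w 61.8
 t 19.75 tcp [611.8  84.5  52.8] F [ 0.8 -0.6  0.4] M [-0.04 -0.03  0.1 ] w 62.2
 t 20.23 tcp [611.9  84.5  73.2] F [-1.1  0.3 -0.4] M [-0.01 -0.01 -0.03] w 62.1
 t 21.13 tcp [611.3  84.5 221.4] F [-0.3  0.1 -0. ] M [-0.02 -0.02 -0.06] w 62.2
 t 23.21 tcp [ 488.5 -347.6  163.9] F [0.6 0.5 0.1] M [-0.32  0.19 -0.03] w 85.0
```

View pics/z9.png

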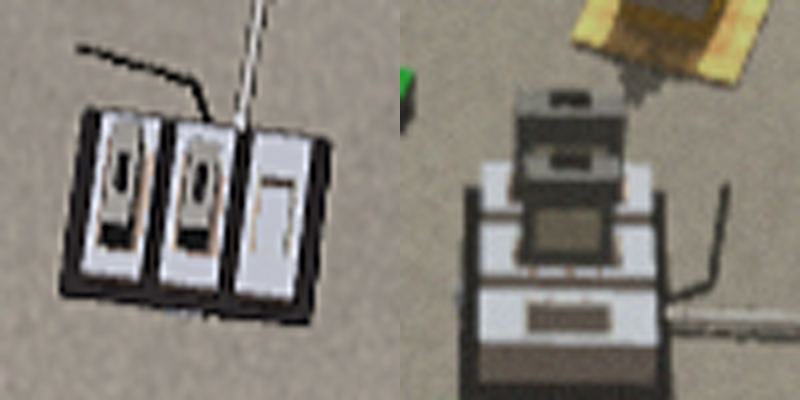

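View pics/top_in2.png

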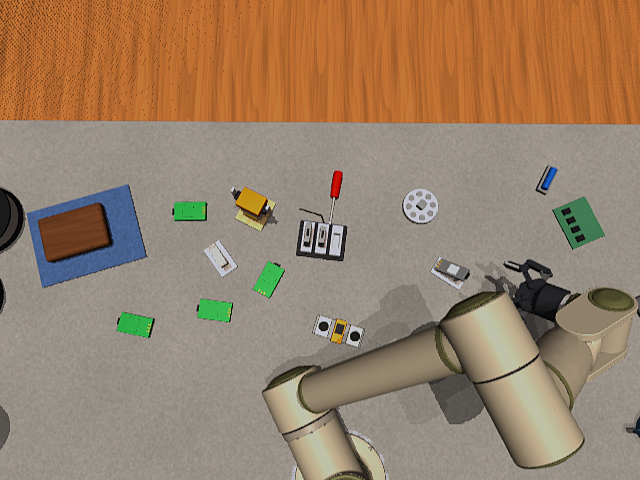

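Wide pack is home: in the top view it sits at the left of the dock (307,236), and its top is level with the mid pack's in the side view. Now the narrow pack.

```bash
python3 - <<'E'
from h import *
C,px,py,pz=PK["narrow"];q=q_of(-pz,px);T=C+pz*(GO-19)
manip.servo_line(T+pz*90,q,v=120);st("pre")
manip.servo_line(T,q,v=80); st("at"); snap("atn")
E
python3 - <<'E'
import cv2,numpy as np
t=cv2.imread("pics/top_atn.png"); s=cv2.imread("pics/side_atn.png")
cv2.imwrite("pics/z10.png",np.hstack([cv2.resize(i[y:y+80,x:x+80],(400,400),interpolation=cv2.INTER_CUBIC) for i,x,y in((t,420,235),(s,270,360))]))
E
```

```text
pre t 23.96 tcp [ 488.  -348.8  104. ] F [0.3 0.3 0.3] M [-0.27  0.25  0.  ] w 85.3
at t 25.23 tcp [ 525.3 -291.3   46. ] F [-0.2 -0.3 -0. ] M [-0.37  0.24  0.02] w 85.0
```

View pics/z10.png

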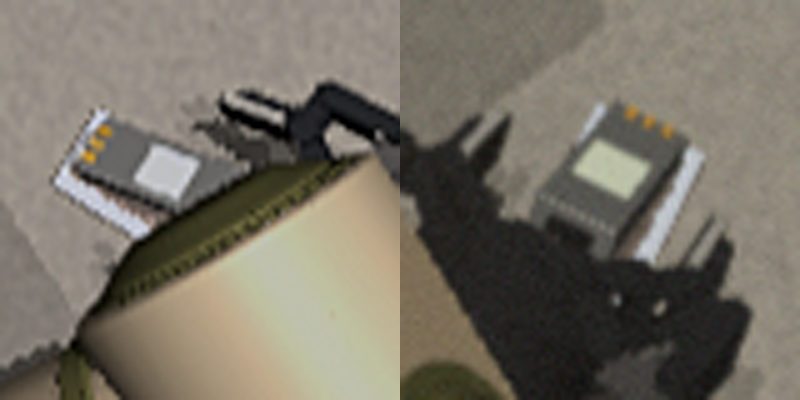

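```bash
python3 - <<'E'
from h import *
C,px,py,pz=PK["narrow"];q=q_of(-pz,px);T=C+pz*(GO-19)
manip.command_gripper(25,40); st("grip")
manip.servo_line(T+Z*30,q,v=60); st("l1")
manip.servo_line(T+Z*140,q,v=150); st("lift")
B=BAY["narrow"]; T=B+Z*(42.5+GO-19)
h=np.array([0.11,1,0]);h/=np.linalg.norm(h)
manip.move_to([500,-150,230],q_of(-Z,BX))
manip.move_to(T+Z*110,q_of(-Z,h)); s=st("rot"); snap("rotn")
t=s['tool_pos'];print(proj("side",t-Z*31.5-17*h),proj("side",t-Z*40-17*h))
manip.move_to(T+Z*60,q_of(-Z,BX)); s=st("pre"); snap("pln")
E
python3 - <<'E'
import cv2,numpy as np
t=cv2.imread("pics/side_rotn.png"); s=cv2.imread("pics/side_pln.png")
cv2.imwrite("pics/z11.png",np.hstack([cv2.resize(i[y:y+75,x:x+50],(400,600),interpolation=cv2.INTER_NEAREST) for i,x,y in((t,305,195),(s,305,200))]))
E
```

```text
grip t 25.85 tcp [ 525.3 -290.9   45.9] F [-1.9 -1.2  1.1] M [-0.27  0.27  0.13] w 33.4
l1 t 26.5 tcp [ 525.3 -290.7   75.8] F [-0.1  0.4 -0.8] M [-0.46  0.32 -0.  ] w 33.5
lift t 27.38 tcp [ 525.1 -290.5  184.9] F [ 0.1 -0.1 -1.6] M [-0.51  0.27  0.06] w 33.7
rot t 29.29 tcp [601.8   5.  155. ] F [-0.9 -0.5 -1.9] M [ 0.03  0.05 -0.02] w 33.6
[332.79219268 253.62768177] [332.64627639 256.0018739 ]
pre t 30.81 tcp [601.9   6.3 105.7] F [-1.7  0.3 -0.9] M [-0.01 -0.02 -0.01] w 33.7
```

View pics/z11.png

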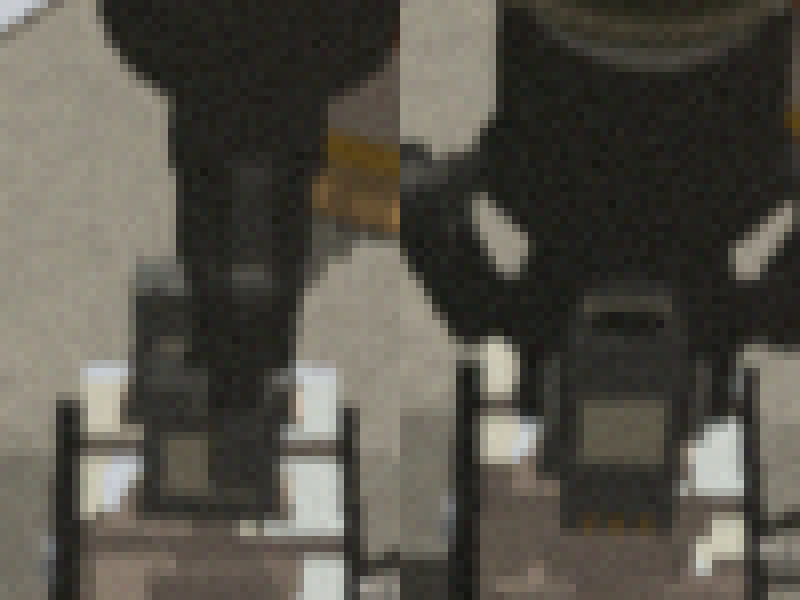

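Run:
```python
import cv2,numpy as np
from h import *
t=cv2.imread("pics/side_rotn.png"); s=cv2.imread("pics/side_pln.png")
f=lambda i,x,y:cv2.resize(np.clip(i[y:y+45,x:x+40].astype(float)*2.6-40,0,255).astype(np.uint8),(400,450),interpolation=cv2.INTER_NEAREST)
cv2.imwrite("pics/z12.png",np.hstack([f(t,315,220),f(s,315,235)]))
p=np.array([601.9,6.3,105.7])
for d in(-31.5,-40):
  for e in(-7,-10): print(d,e,proj("side",p+Z*d+BY*e),[proj("side",p+Z*d+BY*e+BX*k)[0].round(1) for k in(-17,17)])
print("label exp",proj("side",p+Z*11-7*BY),proj("side",p+Z*2.5-7*BY))
```

```text
-31.5 -7 [331.7575407  263.06384844] [np.float64(324.5), np.float64(339.1)]
-31.5 -10 [331.76923878 264.08962481] [np.float64(324.5), np.float64(339.1)]
-40 -7 [331.62456128 265.27429679] [np.float64(324.4), np.float64(338.9)]
-40 -10 [331.63593028 266.29781806] [np.float64(324.4), np.float64(338.9)]
label exp [332.44863978 251.57606449] [332.30681239 253.9335882 ]
```

View pics/z12.png

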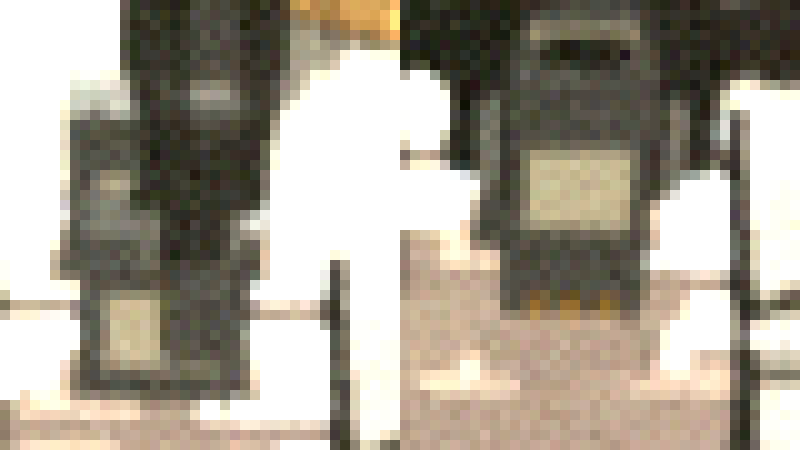

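```bash
python3 - <<'E'
from h import *
q=q_of(-Z,BX);B=BAY["narrow"]+4*BY;T=B+Z*(42.5+GO-19)
manip.servo_line(T+Z*42,q,v=60);manip.hold(.15);st()
d=lower(T,q,42,21,thr=4.5,v=40);snap("pn2")
E
python3 - <<'E'
import cv2,numpy as np
s=cv2.imread("pics/side_pn2.png")
f=lambda i,x,y:cv2.resize(np.clip(i[y:y+50,x:x+50].astype(float)*2-30,0,255).astype(np.uint8),(500,500),interpolation=cv2.INTER_NEAREST)
cv2.imwrite("pics/z13.png",f(s,307,240))
E
```

```text
t 31.52 tcp [602.5  10.3  87.7] F [-0.2 -0.1 -1.3] M [-0.    0.03  0.01] w 33.5
39 [602.2  10.4  84.4] [0.1 0.5 0.7] [ 0.03 -0.    0.02] 31.77
36 [602.2  10.4  81.3] [ 0.9  0.3 -0.2] [-0.01  0.02  0.02] 32.02
33 [602.2  10.4  78.3] [0.7 0.2 0.3] [-0.01 -0.03  0.04] 32.27
30 [602.2  10.4  75.3] [-0.4  0.6  0.5] [ 0.02  0.01 -0.01] 32.52
27 [602.2  10.4  72.3] [ 0.2 -0.9  1.2] [ 0.09  0.02 -0.02] 32.77
24 [602.2  10.4  69.3] [-0.3 -1.   0.6] [-0.02 -0.    0.02] 33.02
21 [602.2  10.4  66.3] [-0.2  0.1 -0.6] [ 0.02 -0.02  0.  ] 33.27
```

View pics/z13.png

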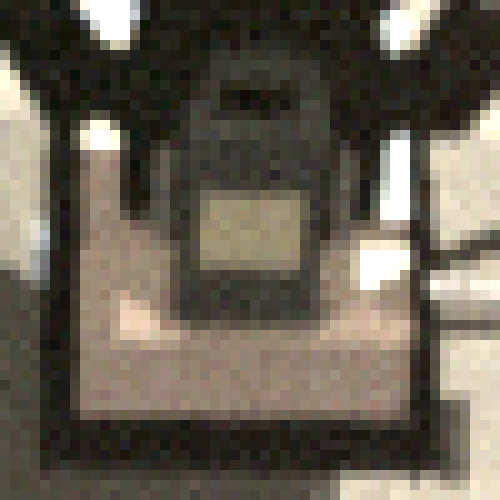

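The narrow pack has gone 12 mm past the mouth with under 1.5 N of force. I'll keep lowering until it touches the floor.

```bash
python3 - <<'E'
from h import *
q=q_of(-Z,BX);B=BAY["narrow"]+4*BY;T=B+Z*(42.5+GO-19)
d=lower(T,q,21,12,thr=5)
d=lower(T,q,d,-3,step=1.5,thr=5);s=st();snap("pn3")
E
python3 - <<'E'
import cv2,numpy as np
s=cv2.imread("pics/side_pn3.png")
f=lambda i,x,y:cv2.resize(np.clip(i[y:y+50,x:x+50].astype(float)*2-30,0,255).astype(np.uint8),(500,500),interpolation=cv2.INTER_NEAREST)
cv2.imwrite("pics/z14.png",f(s,307,240))
E
```

```text
18 [602.2  10.4  63.3] [-0.9 -0.7 -0. ] [-0.04  0.   -0.04] 33.62
15 [602.2  10.4  60.3] [-1.1 -0.1 -0.1] [0.01 0.06 0.01] 33.87
12 [602.2  10.4  57.3] [-0.1  0.2 -0.6] [ 0.   -0.04  0.03] 34.12
10.5 [602.3  10.4  55.9] [-0.3 -0.4 -0.6] [-0.04  0.    0.01] 34.37
9.0 [602.5  10.3  55. ] [-1.1 -0.7  5.5] [0.05 0.13 0.01] 34.62
 t 34.62 tcp [602.5  10.3  55. ] F [-0.3 -0.5  4.2] M [0.05 0.13 0.01] w 33.2
```

View pics/z14.png

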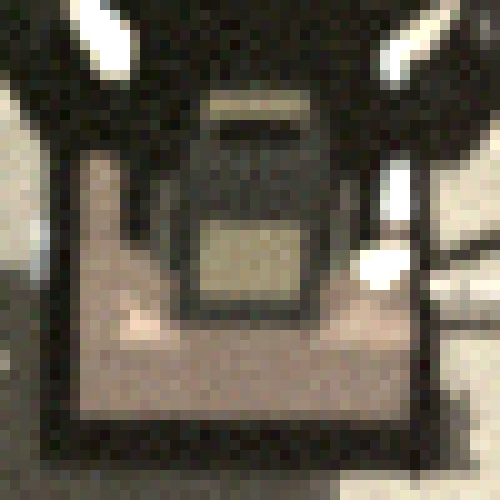

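```bash
python3 - <<'E'
from h import *
q=q_of(-Z,BX);B=BAY["narrow"]+4*BY;T=B+Z*(42.5+GO-19)
manip.servo_line(T+Z*8,q,v=20);st("press")
manip.command_gripper(46); manip.hold(.2);s=st("rel");p=s['tool_pos']
manip.servo_line(p+Z*20,v=60);st()
manip.servo_line(p+Z*170,v=200)
manip.move_to([350,-350,300],q);st(); manip.hold(.3); snap("fin")
E
python3 - <<'E'
import cv2,numpy as np
t=cv2.imread("pics/top_fin.png"); s=cv2.imread("pics/side_fin.png")
cv2.imwrite("pics/z15.png",np.hstack([cv2.resize(i[y:y+75,x:x+75],(400,400),interpolation=cv2.INTER_CUBIC) for i,x,y in((t,285,200),(s,300,210))]))
E
```

```text
press t 34.97 tcp [602.6  10.3  55. ] F [-4.3  1.1 13.1] M [0.07 0.76 0.01] w 33.4
rel t 35.44 tcp [602.3  10.4  53.3] F [ 0.1 -0.3  0.2] M [ 0.02 -0.02  0.04] w 46.2
 t 35.92 tcp [602.4  10.4  73.7] F [0.3 1.4 0.1] M [-0.02 -0.04  0.03] w 46.2
 t 38.47 tcp [ 350.5 -349.5  299.8] F [ 0.2 -0.5  0.7] M [0.01 0.05 0.  ] w 45.9
```

View pics/z15.png

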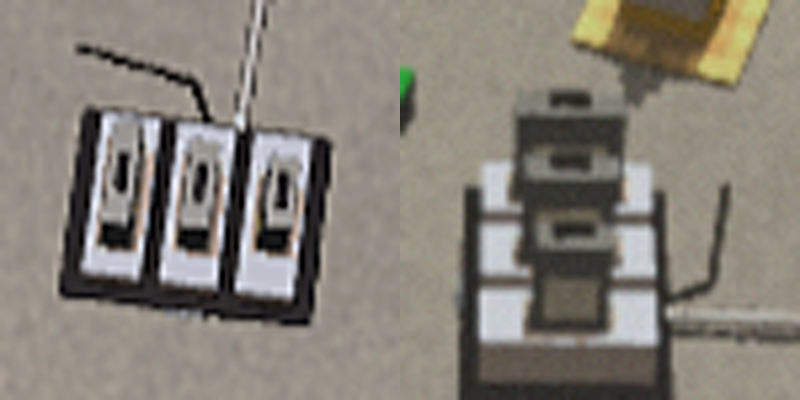

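View pics/top_fin.png

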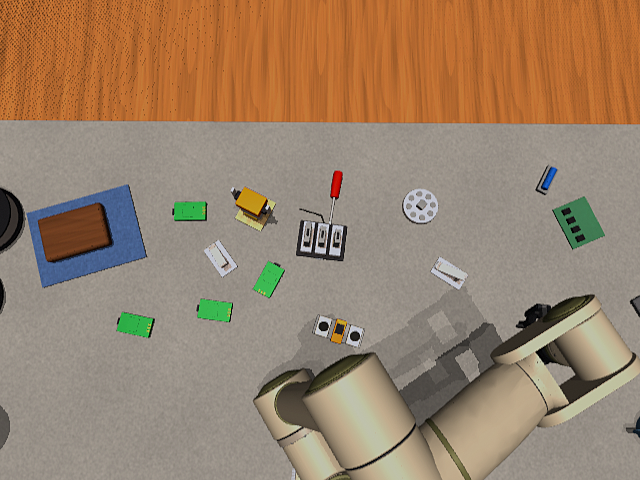

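View pics/side_fin.png

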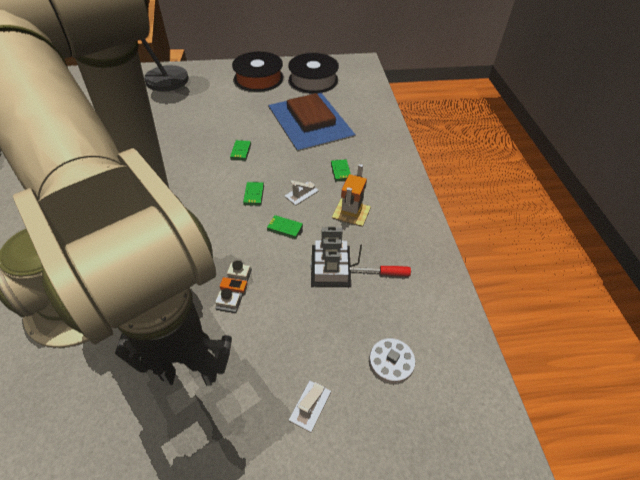

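Run:
```python
from h import *
M=np.array([606.7,44.,14])
r=[proj("side",p+Z*91)[1] for p in(BAY["wide"]+1.5*BY*0,M,BAY["narrow"])];print(np.diff(r), .27)
im=cv2.resize(cv2.imread("pics/side_fin.png")[218:275,318:348],None,fx=10,fy=10,interpolation=cv2.INTER_NEAREST);cv2.imwrite("pics/z16.png",im)
a=cv2.imread("pics/side0.png").astype(int);b=cv2.imread("pics/side_fin.png").astype(int)
d=(abs(a-b).sum(2)>90).astype(np.uint8)[:,220:];n,l,stt,c=cv2.connectedComponentsWithStats(d)
print([(s[0]+220,*s[1:]) for s in stt[1:].tolist() if s[4]>6])
```

```text
[12.09898233 12.605748  ] 0.27
[(287, 174, 30, 29, 334), (286, 191, 8, 10, 39), (321, 227, 22, 17, 217), (326, 252, 2, 4, 7), (329, 252, 7, 2, 14), (331, 252, 9, 5, 21), (324, 260, 16, 8, 92), (323, 270, 15, 4, 35), (220, 335, 12, 39, 336), (295, 380, 33, 47, 630), (220, 386, 11, 14, 72), (220, 413, 26, 67, 1191), (298, 421, 6, 4, 13)]
```

View pics/z16.png

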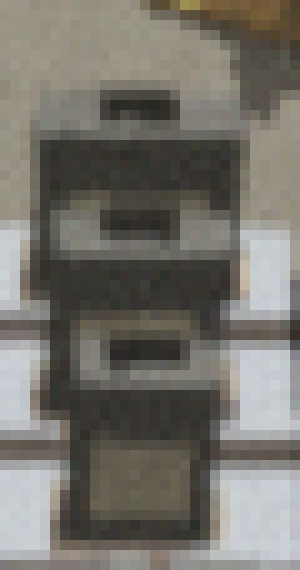

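Run:
```python
from h import *
job.sign_off(); st()
```

```text
the job is handed in; nothing more can be done
the job is handed in; nothing more can be done
```

Both loose packs are on charge, contacts down and tab up: the 50 mm pack in the +y bay and the 34 mm pack in the −y bay. I signed off at about 38.5 s of the 61 s allowed; sign-off gave no verdict.

**Placing:** I gripped each pack by its long narrow sides and lowered it in small steps until it touched the floor. The push on the floor was about 11 N for the wide pack and 13 N for the narrow one, and I let go only after that. At release the tool stood at nearly the same height both times (52.7 and 53.3 mm).

**Last checks:**
- **Packs:** the final pictures show all three packs upright. In the side view their front edges are about 12.5 and 13.3 px apart, against 12.1 and 12.6 expected. That fits the slot play and errors of 1–2 mm.
- **Surroundings:** comparing the side view before and after shows changes only at the two holders, at the dock and in the arm's shadow. The middle pack still stands in its bay, and nothing else on the desk moved visibly.

**What disagreed:**
- **Dock position:** the two cameras differed by about 2.7 mm in y.
- **Pack depth in the gripper:** both packs sat about 8 mm lower in the gripper than the label position suggested.

I corrected for this with y shifts of 2.6 mm (wide) and 4 mm (narrow), and let the contact force find the floor. The wide pack touched its slot wall lightly (about 2 N) before I finished shifting it.

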